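# Slide the power pack home into its charging dock and start the charge

### The arm

A 6-joint arm with a two-finger parallel gripper is mounted at the origin on the work surface. World frame = base frame: x ahead of the robot, y to its left, z up, the work surface at z = 0. Lengths are in m, angles in rad, forces in N, time in s.
With the tool pointing down it reaches from about 0.375 to 0.9 m from the base axis. Payload 3.1 kg.
Tool frame: the origin (TCP) lies midway between the tips of the shut fingers; the grasp point (between the pads) lies 19 mm behind it; x points along the fingers, z is the direction in which the jaws open and shut, and the axes are right-handed (so a half turn about x gives the same grasp; the last joint's range is limited). The gripper opens to 85 mm and grips with 20 to 120 N. Pads are 22 mm wide; open, the fingers measure 114 mm over their backs; the gripper's body (76 mm by 85 mm) begins 54 mm behind the grasp point. The pads swing forward as they close: fully open they stand 13 mm farther back than shut.
Start: joints at [-1.512, 0.527, 1.433, -0, 1.181, -0.178], TCP at [0.147, -0.607, 0.231] pointing down, gripper open.
Joint ranges: [-3.08, 3.08], [-0.75, 2.2], [0.22, 2.44], [-1.43, 4.57], [0, 2.65], [-2.85, 2.85]. Speed limits (rad/s): [2.79, 2.79, 3.14, 3.14, 3.14, 3.14].

### API

Orientations are given as a unit quaternion [x, y, z, w].
In Python, from station import status, snapshot, camera_params, ticket gives the robot as it stands.
- The arm moves only by the tool arm_command, never from a script. Its argument "series" is a list that holds one entry, the list of rows, each a list of 4 numbers: the shift along the tool's x, y, z in mm, then the turn about the tool's x in rad. A call has 1 to 10 rows; each row shifts and turns the commanded pose from where the row before left it, along the tool's axes as they then stand; what a row does not reach is not made up. A row lasts 1/10 s, in which the tool goes at most 50 mm and 8.59 degrees, less where a joint would pass 70% of its speed; a pose out of reach is approached as far as the arm can. A call is refused whole if a number of a shift passes 50 or a number of a turn 0.15, either way. A call with a gripper value outside its range is refused whole. "jaw" is the opening in per cent of the stroke, from 0 (shut) to 100 (fully open), set as the call begins (left out, the last holds). The fingers move at their own pace and stop on an object; "force" is the grip in N (left out, the last holds). Time passes only in rows, so rows that do not move let the fingers close. It gives the time, the measured TCP pose, the force and the opening at its end, in the units of the state.
- status.sense(): the state, without advancing time (a new reading comes with each control period).
- snapshot(name): name is "side" or "top" or "wrist"; returns the picture (420x560x3 uint8, red, green, blue); there is no depth.
- camera_params(name): a dict with "fovy" (degrees; the focal length in pixels is half the picture's height over the tangent of half this angle, whatever the lens; pixels are square), "cx", "cy" (the principal point, pixels), "extrinsics" (4x4, takes a point from camera to world coordinates); the wrist camera has in their place "mount" (4x4, takes a point from camera to tool coordinates, whose origin is the TCP and whose axes are the tool frame's). Camera axes: x right, y down, z forward; pixel columns grow to the right and rows downward; lengths in m; the calibration is good to about 2 mm. A picture is of the moment at which its call begins: read the wrist's pose just before it. camera_params takes no time and is no camera call.
- ticket.sign_off(): hands the job in, once; it reports no verdict.
The state is a dict: "t": time; "q": joint angles; "qd": joint speeds; "tau": joint torques, N m; "tcp_pos": TCP position; "tool_rot": TCP orientation; "force": force on the tool from outside, world axes, zero at the start; "ft_torque": the same for the moment, N m; "finger_gap": opening from 0.0 (shut) to 1.0 (fully open).
Only numpy, scipy, OpenCV 4.12 (cv2) and the standard library are available. Lean on these libraries where they do the work, as an engineer would, in place of code of your own. Each camera call takes 0.05 s, during which the arm holds its last target. There are 200 camera calls.

### The job

Without gripping or lifting it, push the tall orange power pack low near its base so that it slides upright on the bench, without tipping and without touching its carrying handle, into the charging dock until it is fully home against the dock's back stop. Then press the green button beside the dock all the way down and let it up, leave the red button alone, and withdraw; do not disturb the other things on the bench.

Things in the scene. Friction and masses are not known exactly. Their poses are not given: they have to be found in the camera images.
- pack: Heavy orange power pack, a closed upright box 90 mm deep (its x), 100 mm wide (its y), 160 mm tall, about 0.6 to 1 kg, loose on the bench. Origin: centre of its underside, z up. Its flat -x face looks away from the dock (roughly to +y, the left), +x to the dock. Friction on the bench 0.48 to 0.72: pushed higher than some 55 mm it tips. Lean the tool so that the fingertips lead and the gripper's body clears the tall face.
- pack_handle: Black bail handle on top of the pack, a 10 mm bar along the pack's y, reaching 33 mm above the pack's top; not to be touched. Origin at the centre of the pack's top face.
- dock: Fixed dock, open on top and at -x, no floor: the pack slides in along the dock's +x on the bench. Its +x points roughly to the right (-y). Origin: where the pack's origin is when fully home, axes then aligned. Grey back stop 60 mm high, face at x = +45 mm. Aluminium rails 30 mm high, 10 mm thick, inner faces at y = +-56 mm from x = -42 to +45 mm, flaring outwards at 0.5 rad to a mouth about 155 mm wide at x = -84 mm.
- start (a joint): Travel of the green button: 0 up, 0.006 m fully down; a spring needs 5 N for the full travel and returns it.
- start_top (a point): Centre of the top of the green button, a disc 28 mm across in a black housing, about 120 mm to one side of the dock's axis near its mouth (which side varies); pressed straight down.
- stop (a joint): Travel of the red button, as for the green: 0 up, 0.006 m fully down. Not to be pressed.
- stop_top (a point): Centre of the top of the red button, same form as the green, on the other side of the dock.
- spool: White solder spool, 60 mm across, 35 mm tall, loose, beside the pack; origin under its centre. Leave alone.
- flux: Amber flux jar, 44 mm across, 40 mm tall, loose, beside the pack on the other side; origin under its centre. Leave alone.
- cleaner: White cleaner bottle, 60 mm across, 150 mm tall, loose, far right; origin under its centre. Leave alone.
- driver: Screwdriver with red handle, 170 mm long along its x, lying at the right. Leave alone.
- brush: Cleaning brush, 160 mm long along its x, lying at the left. Leave alone.
- board: Green circuit board, 150 x 170 mm, up to 20 mm tall, lying at the left; origin under its centre. Leave alone.
Mind the look-alikes: they are no part of the job. Of the things like the pack, leave any that is pink, turquoise or white; of the rest the larger one is meant.

How it is judged:
On the way, in this order (a step that is already met when the one before it is completed fails the run):
1. the pack is fully home in the dock, upright (x of pack in the frame of dock between -0.006 and 0.006 m and y of pack in the frame of dock between -0.012 and 0.012 m and angle between the x axis of pack and the x axis of dock, either way round below 0.08 rad and angle between pack's own z axis and vertical below 0.04 rad and linear speed of pack below 0.02 m/s), for 0.2 s.
2. with the pack home, the green button is pressed down (x of pack in the frame of dock between -0.006 and 0.006 m and y of pack in the frame of dock between -0.012 and 0.012 m and angle between the x axis of pack and the x axis of dock, either way round below 0.08 rad and angle between pack's own z axis and vertical below 0.04 rad and value of joint start above 0.0042 m), for 0.05 s.
3. the green button is let up again (x of pack in the frame of dock between -0.006 and 0.006 m and y of pack in the frame of dock between -0.012 and 0.012 m and angle between the x axis of pack and the x axis of dock, either way round below 0.08 rad and angle between pack's own z axis and vertical below 0.04 rad and value of joint start below 0.0015 m), for 0.1 s.
At the end, for the whole second after the job is handed in: The pack is upright (0.04 rad) and at rest in the dock, within 6 mm of fully home, 12 mm of the dock's axis and 0.08 rad of its direction; once it was home the green button was pressed (over 4.2 of 6 mm) and let up; both buttons are up (all of step 3 and height (world z) of pack below 0.004 m and linear speed of pack below 0.01 m/s and value of joint stop below 0.0015 m); the robot touches nothing.
It fails at once if the pack tips (over 0.12 rad) (angle between pack's own z axis and vertical above 0.12 rad).
It fails at once if the pack is lifted off the bench (over 8 mm) (height (world z) of pack above 0.008 m).
It fails at once if the robot touches the pack's handle (contact force between any of the arm, the fingers and pack_handle above 1 N).
It fails at once if the red button is pressed (value of joint stop above 0.002 m).
It fails at once if another thing on the bench is disturbed (moved over 20 mm) (distance of any of spool, flux, cleaner, driver, brush, board from where it was at the start of the episode above 0.02 m).
It also fails if it takes over 50 s, if anything falls off the work surface, if the arm or the gripper's body presses on something with over 40 N, if the wrist force passes 120 N, or if a joint passes its speed limit or range.

## Working session

There is one attempt and no reset: what is moved stays moved. The work goes in short steps, Python scripts to look and compute and a tool call to move; the robot and the scene stay as the last step left them, time stands still between calls to the robot, and variables do not carry over. Pictures are saved under pics/ and viewed, about 8 in all and at most 12, crops included, and the job is handed in when it is done.

Besides the shell and the picture viewer there is one more tool, called after "Request:" as name(argument=value, ...), one argument or row to a line, values as JSON. arm_command: Moves the arm, as the interface text tells. Its arguments: {"type":"object","properties":{"series":{"type":"array"},"jaw":{"type":"number"},"force":{"type":"number"}},"required":["series"]}

```bash
mkdir -p pics; ls; python3 - <<'E'
from station import status, snapshot, camera_params
import cv2,numpy as np
np.set_printoptions(precision=4,suppress=True)
s=status.sense();print({k:np.round(v,3) for k,v in s.items()})
for n in("side","top","wrist"):
    p=camera_params(n);print(n,p)
    im=snapshot(n);cv2.imwrite(f"pics/{n}0.png",im[:,:,::-1])
E
```

```text
pics
{'t': np.float64(0.0), 'q': array([-1.512,  0.528,  1.434,  0.   ,  1.181, -0.179]), 'qd': array([-0.   ,  0.   ,  0.001, -0.001, -0.001, -0.001]), 'tau': array([ -0.   , -44.234, -17.803,  -0.   ,   0.008,   0.   ]), 'tcp_pos': array([ 0.147, -0.607,  0.23 ]), 'tool_rot': array([ 0.438,  0.556, -0.437,  0.555]), 'force': array([ 1.245, -0.007,  0.895]), 'ft_torque': array([-0.014, -0.059, -0.03 ]), 'finger_gap': np.float64(1.001)}
side {'fovy': 45.67166165111739, 'cx': 281.4756500947152, 'cy': 213.44114236595223, 'extrinsics': array([[ 0.9801, -0.123 ,  0.1558,  0.3663],
       [-0.1975, -0.526 ,  0.8272, -0.979 ],
       [-0.0198, -0.8415, -0.5398,  0.7536],
       [ 0.    ,  0.    ,  0.    ,  1.    ]])}
top {'fovy': 48.07468647148328, 'cx': 284.5450766763559, 'cy': 204.89949679940136, 'extrinsics': array([[-0.0176, -0.9936,  0.1119,  0.4101],
       [-0.9997,  0.0192,  0.0135,  0.0115],
       [-0.0156, -0.1116, -0.9936,  1.4893],
       [ 0.    ,  0.    ,  0.    ,  1.    ]])}
wrist {'fovy': 66.12724367653881, 'cx': 278.4547500431628, 'cy': 210.09175033582272, 'mount': array([[-0.    , -0.2856,  0.9584, -0.1425],
       [-0.    , -0.9584, -0.2856,  0.0725],
       [ 1.    , -0.    , -0.    , -0.0002],
       [ 0.    ,  0.    ,  0.    ,  1.    ]])}
```

View pics/top0.png

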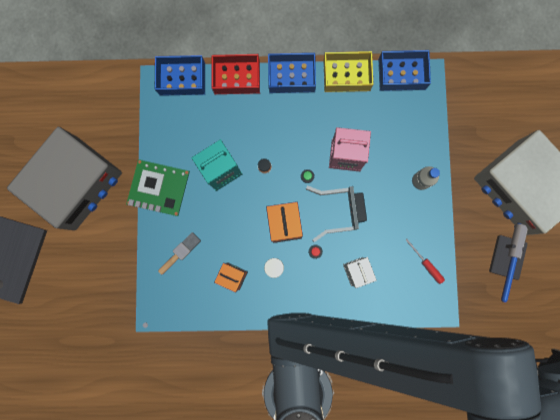

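View pics/side0.png

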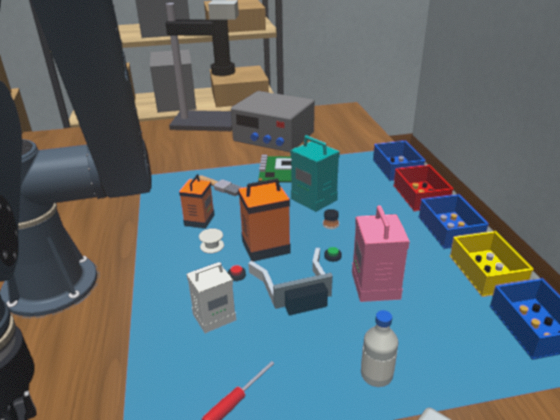

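Top view: the orange candidates are the large one at (285,222) and a small one at (231,277). Pink (350,148), turquoise (217,165) and white (361,272) are excluded. The large one is meant, being the larger of the two oranges, and it stands before the dock mouth. Green button is at (307,176), red at (316,252), spool at (274,268), flux at (265,166). I'll confirm with one enlarged crop.

```bash
cat > h.py <<'E'
from station import status, snapshot, camera_params
import cv2,numpy as np
from scipy.spatial.transform import Rotation as R
np.set_printoptions(precision=4,suppress=True)
def cam(n):
    p=camera_params(n);f=210/np.tan(np.radians(p["fovy"]/2))
    if n=="wrist":
        s=status.sense();T=np.eye(4);T[:3,:3]=R.from_quat(s["tool_rot"]).as_matrix();T[:3,3]=s["tcp_pos"];T=T@p["mount"]
    else:T=np.array(p["extrinsics"])
    return f,p["cx"],p["cy"],T
def unproj(c,uv,z):
    f,cx,cy,T=c;uv=np.atleast_2d(uv).astype(float)
    d=np.c_[(uv[:,0]-cx)/f,(uv[:,1]-cy)/f,np.ones(len(uv))]@T[:3,:3].T
    return T[:3,3]+d*((z-T[2,3])/d[:,2])[:,None]
def proj(c,P):
    f,cx,cy,T=c;q=(np.atleast_2d(P)-T[:3,3])@T[:3,:3]
    return np.c_[cx+f*q[:,0]/q[:,2],cy+f*q[:,1]/q[:,2]]
E
python3 - <<'E'
from h import *
im=cv2.imread("pics/top0.png")[150:290,225:405]
cv2.imwrite("pics/crop.png",cv2.resize(im,None,fx=4.3,fy=4.3,interpolation=cv2.INTER_CUBIC))
E
```

```text
(no output)
```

View pics/crop.png

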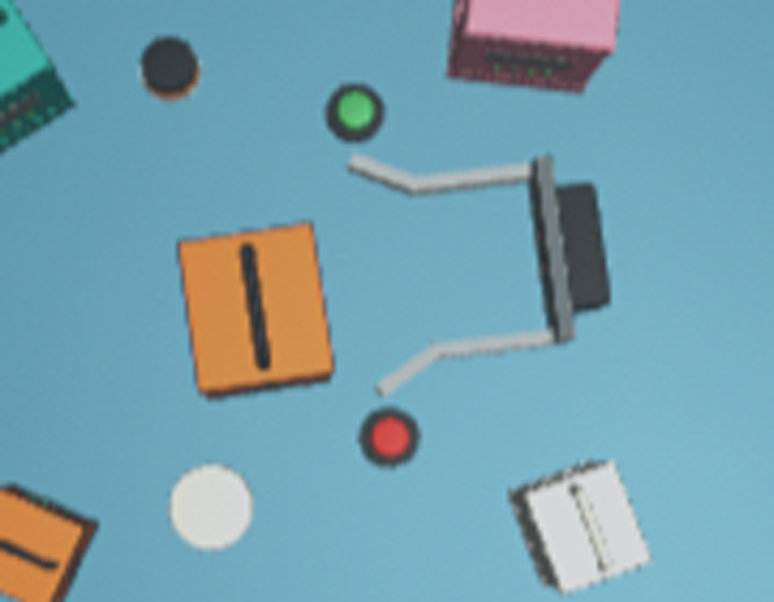

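The crop confirms it: large orange pack with its handle bar along the pack's y, dock opening toward it, green button on the far side (355,110), red on the near side (390,437).

```bash
cat >> h.py <<'E'
def fr(p,yaw):  # 2D frame -> world
    c,s=np.cos(yaw),np.sin(yaw);return lambda x,y:np.array([p[0]+c*x-s*y,p[1]+s*x+c*y])
E
python3 - <<'E'
from h import *
from scipy.optimize import least_squares
c=cam("top");g=lambda a:np.array(a)/4.3+[225,150]-[0.38,0.38]
top=unproj(c,g([(180,241),(312,223),(333,375),(203,390)]),.16)
m=top.mean(0);print("pack corners",top[:,:2],"c",m)
for i in range(4):
    d=top[(i+1)%4]-top[i];print(np.linalg.norm(d),np.degrees(np.arctan2(d[1],d[0])))
k=unproj(c,g([(350,158),(415,188),(437,350),(380,391)]),.03);b=unproj(c,g([(542,158),(563,341)]),.06)
print("rails",k,"stop",b)
# dock fit: rail centre-lines; knees at (-42,+-61), ends (-84, +-(61+23)), stop top mid-thickness x~50 unknown
L=np.array([(-.084,.082),(-.042,.061),(-.042,-.061),(-.084,-.082)])
f=lambda p:np.r_[np.array([fr(p[:2],p[2])(*l) for l in L])-k[:,:2]].ravel()
r=least_squares(f,[.48,-.15,-1.5]);print("dock",r.x,"res",r.fun)
F=fr(r.x[:2],r.x[2]);
cc,ss=np.cos(r.x[2]),np.sin(r.x[2])
inv=lambda P:np.array([[cc,ss],[-ss,cc]])@(P[:2]-r.x[:2])
print("stop in dock",[inv(x) for x in b],"pack in dock",inv(m))
for n,px,z in(("green",(355,110),.03),("red",(390,437),.03),("spool",(211,507),.035),("flux",(169,66),.04),):
    w=unproj(c,g([px]),z)[0];print(n,w,inv(w))
E
```

```text
pack corners [[ 0.5586  0.081 ]
 [ 0.5688 -0.0065]
 [ 0.4683 -0.0182]
 [ 0.46    0.0672]] c [0.5139 0.0309 0.16  ]
0.08806509719594803 -83.2950416687497
0.10125221695689578 -173.37028611915434
0.08577536241619911 95.52538278063567
0.09951012718948564 7.957342078570687
rails [[ 0.6315 -0.0369  0.03  ]
 [ 0.6085 -0.0836  0.03  ]
 [ 0.4906 -0.0963  0.03  ]
 [ 0.4619 -0.0546  0.03  ]] stop [[ 0.6242 -0.1725  0.06  ]
 [ 0.4936 -0.1829  0.06  ]]
dock [ 0.5545 -0.1305 -1.4689] res [-0.0039 -0.0017  0.0024  0.0011 -0.001   0.0014  0.0025 -0.0007]
stop in dock [array([0.0489, 0.0651]), array([ 0.046 , -0.0659])] pack in dock [-0.1647 -0.024 ]
green [ 0.6668 -0.0413  0.03  ] [-0.0773  0.1208]
red [ 0.4288 -0.0609  0.03  ] [-0.082  -0.1179]
spool [0.3814 0.0679 0.035 ] [-0.215 -0.152]
flux [0.7003 0.0935 0.04  ] [-0.2081  0.1678]
```

Request:
arm_command(
  series=[
    [[-9,38,-24,0],[-9,38,-24,0],[-9,38,-24,0],[-9,38,-24,0],[-9,38,-24,0],[-9,38,-24,0],[-9,38,-24,0],[-9,38,-24,0]],
  ],
  jaw=100,
)

```text
t: 0.95
tcp_pos: [0.3984, -0.3475, 0.3035]
tool_rot: [0.437, 0.556, -0.437, 0.556]
force: [0.8, -0.5, 0.2]
finger_gap: 1.003
```

Request:
arm_command(
  series=[
    [[0,11,-45,0],[0,11,-45,0],[0,11,-45,0],[0,11,-45,0],[0,11,-45,0],[0,11,-45,0],[0,0,0,0],[0,0,0,0]],
  ],
)

```text
t: 1.75
tcp_pos: [0.3979, -0.0703, 0.3034]
tool_rot: [0.436, 0.556, -0.436, 0.557]
force: [0.5, -0.0, 0.8]
finger_gap: 0.999
```

```bash
python3 - <<'E'
from h import *
import pickle
c=cam("wrist");s=status.sense();print(s["t"],s["tcp_pos"],s["tool_rot"],s["q"],s["force"])
im=snapshot("wrist");cv2.imwrite("pics/w1.png",im[:,:,::-1]);pickle.dump(c,open("w1.pkl","wb"))
E
```

```text
1.75 [ 0.3979 -0.0703  0.3034] [ 0.4362  0.5563 -0.4364  0.5567] [-0.4529  0.1229  1.848  -0.0005  1.1702  0.8771] [ 0.4909 -0.0437  0.7842]
```

View pics/w1.png

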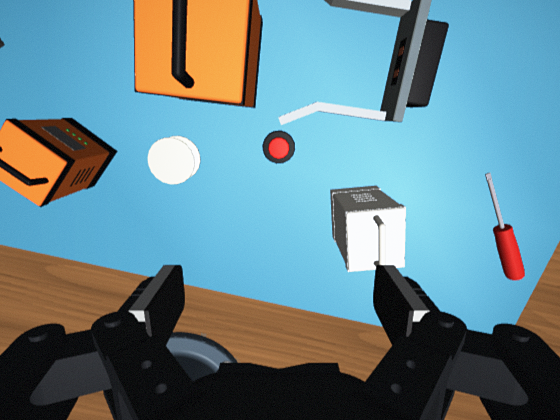

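The wrist picture shows the pack (200,50), the red button (279,147), the spool (174,160) and the dock's near rail (330,108). The gripper's knuckles at (110,328) and (40,338) bulge out past the fingertips. I can only yaw about the vertical tool axis, so no lean. I'll estimate where the open finger would touch the face.

```bash
python3 - <<'E'
from h import *
p=camera_params("wrist");f=210/np.tan(np.radians(p["fovy"]/2));M=np.array(p["mount"])
pts={"tip_in":(183,265),"tip_in2":(163,266),"tip_white_out":(133,318),"finger_out":(95,325),"joint1":(110,328),"joint2":(40,338),"outer_edge":(15,325),"outer2":(92,345),"rjoint1":(452,328)}
for yy in(.011,.0,-.011):
    print("y=",yy)
    for n,(u,v) in pts.items():
        d=M[:3,:3]@[(u-p["cx"])/f,(v-p["cy"])/f,1];t=(yy-M[1,3])/d[1];q=M[:3,3]+t*d;print("  %s behindTCP %.1f z %.1f"%(n,-q[0]*1e3,q[2]*1e3))
im=cv2.imread("pics/w1.png")[230:420,0:260]
cv2.imwrite("pics/fing.png",cv2.resize(im,None,fx=3,fy=3,interpolation=cv2.INTER_CUBIC))
E
```

```text
y= 0.011
  tip_in behindTCP 17.8 z -40.7
  tip_in2 behindTCP 18.7 z -48.9
  tip_white_out behindTCP 54.9 z -45.9
  finger_out behindTCP 58.5 z -55.9
  joint1 behindTCP 59.9 z -50.7
  joint2 behindTCP 64.4 z -68.5
  outer_edge behindTCP 58.5 z -80.3
  outer2 behindTCP 67.3 z -52.0
  rjoint1 behindTCP 59.9 z 51.9
y= 0.0
  tip_in behindTCP -4.5 z -48.0
  tip_in2 behindTCP -3.4 z -57.6
  tip_white_out behindTCP 39.3 z -54.1
  finger_out behindTCP 43.4 z -65.9
  joint1 behindTCP 45.1 z -59.7
  joint2 behindTCP 50.4 z -80.7
  outer_edge behindTCP 43.4 z -94.6
  outer2 behindTCP 53.9 z -61.2
  rjoint1 behindTCP 45.1 z 61.2
y= -0.011
  tip_in behindTCP -26.8 z -55.2
  tip_in2 behindTCP -25.5 z -66.3
  tip_white_out behindTCP 23.6 z -62.3
  finger_out behindTCP 28.4 z -75.9
  joint1 behindTCP 30.3 z -68.7
  joint2 behindTCP 36.5 z -92.9
  outer_edge behindTCP 28.4 z -108.9
  outer2 behindTCP 40.4 z -70.5
  rjoint1 behindTCP 30.4 z 70.5
```

View pics/fing.png

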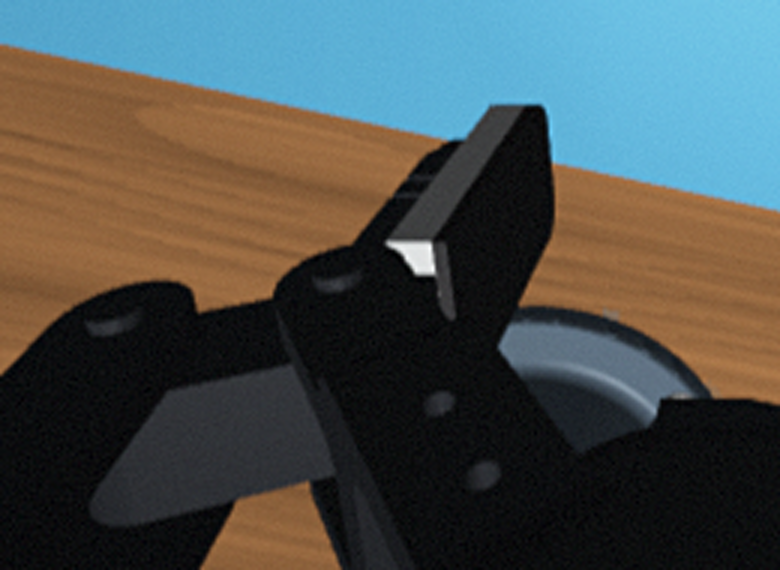

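Crop shows a parallel-linkage gripper. The outer joint, about (36,337) in the full picture, leads by about 70-80 mm at about 60 mm behind the TCP. With the open fingertips just above the bench it therefore touches at about 50 mm height, which is acceptable. Now I'll cross-check the poses from the wrist picture.

```bash
python3 - <<'E'
from h import *
import pickle
c=pickle.load(open("w1.pkl","rb"))
d=np.array([.5545,-.1305]);
def inv(P,yaw):
    cc,ss=np.cos(yaw),np.sin(yaw);return (P[:,:2]-d)@np.array([[cc,ss],[-ss,cc]]).T
for n,px,z in(("pack -y top edge",[(136,92),(243,104)],.16),("pack +x bottom corner",[(255,107)],0),("rail end,knee,stopend",[(281,122),(320,105),(385,117)],.03),("red",[(278,148)],.03),("spool",[(170,160)],.035),("stop top corner",[(393,121)],.06)):
    w=unproj(c,px,z);print(n,w[:,:2].tolist(),inv(w,-1.48))
E
```

```text
pack -y top edge [[0.45700378605613085, 0.06655420768901421], [0.4689836275062612, -0.022034738122304182]] [[-0.2051 -0.0792]
 [-0.1158 -0.0753]]
pack +x bottom corner [[0.46950312631932417, -0.020958501514324823]] [[-0.1168 -0.0747]]
rail end,knee,stopend [[0.45978225929082067, -0.05839184775858502], [0.4907181890892345, -0.09999363500438535], [0.49632876833208556, -0.1820878570534144]] [[-0.0804 -0.0878]
 [-0.0362 -0.0608]
 [ 0.0461 -0.0626]]
red [[0.427891496108131, -0.06237128522886934]] [[-0.0793 -0.1199]]
spool [[0.3810504744645637, 0.06736321622508405]] [[-0.2128 -0.1548]]
stop top corner [[0.4922984819314938, -0.18318764931919423]] [[ 0.0468 -0.0667]]
```

Request:
arm_command(
  series=[
    [[0,0,-30,0],[0,0,-30,0],[0,0,-29,0]],
  ],
)

```text
t: 2.1
tcp_pos: [0.3775, 0.0144, 0.3032]
tool_rot: [0.438, 0.555, -0.438, 0.555]
force: [0.0, -0.8, -0.3]
finger_gap: 0.999
```

Request:
arm_command(
  series=[
    [[0,0,0,-0.142],[0,0,0,-0.142],[0,0,0,-0.142],[0,0,0,-0.142],[0,0,0,-0.142],[0,0,0,-0.142],[0,0,0,-0.142],[0,0,0,-0.142],[0,0,0,-0.142],[0,0,0,-0.142]],
  ],
)

```text
t: 3.1
tcp_pos: [0.3778, 0.0135, 0.3033]
tool_rot: [-0.032, 0.706, 0.031, 0.706]
force: [0.4, 0.7, 0.5]
finger_gap: 0.998
```

Request:
arm_command(
  series=[
    [[0,0,0,0],[0,0,0,0]],
  ],
)

```text
t: 3.3
tcp_pos: [0.3775, 0.0141, 0.3033]
tool_rot: [-0.029, 0.707, 0.029, 0.707]
force: [-0.6, -0.2, 0.3]
finger_gap: 1.002
```

```bash
cat >> h.py <<'E'
def st():
    s=status.sense();m=R.from_quat(s["tool_rot"]).as_matrix()
    print("t %.2f"%s["t"],"tcp",np.round(s["tcp_pos"],4),"phi %.3f"%np.arctan2(m[1,2],m[0,2]),"tilt",np.round(m[:2,0],3),"F",np.round(s["force"],1));return s,m
def shift(target): # world xyz target -> tool-axes shift mm
    s,m=st();print("shift mm",np.round(m.T@(np.array(target)-s["tcp_pos"])*1e3,1))
E
python3 -c "
from h import *
shift([.377,.016,.30])"
```

```text
t 3.30 tcp [0.3775 0.0141 0.3033] phi 0.082 tilt [ 0. -0.] F [-0.6 -0.2  0.3]
shift mm [ 3.3  1.9 -0.4]
```

Request:
arm_command(
  series=[
    [[30,2,-3,-0.008],[30,0,-3,0],[30,0,-2,0],[0,0,0,0],[0,0,0,0]],
  ],
)

```text
t: 3.8
tcp_pos: [0.3693, 0.0161, 0.2135]
tool_rot: [-0.033, 0.707, 0.033, 0.706]
force: [-0.6, 0.7, 1.0]
finger_gap: 0.998
```

```bash
python3 - <<'E'
from h import *
st()
im=snapshot("side")[:,:,::-1];cv2.imwrite("pics/s1.png",cv2.resize(im[60:320,60:400],None,fx=2.2,fy=2.2,interpolation=cv2.INTER_CUBIC))
E
```

```text
t 3.80 tcp [0.3693 0.0161 0.2135] phi 0.093 tilt [-0.001  0.   ] F [-0.6  0.7  1. ]
```

View pics/s1.png

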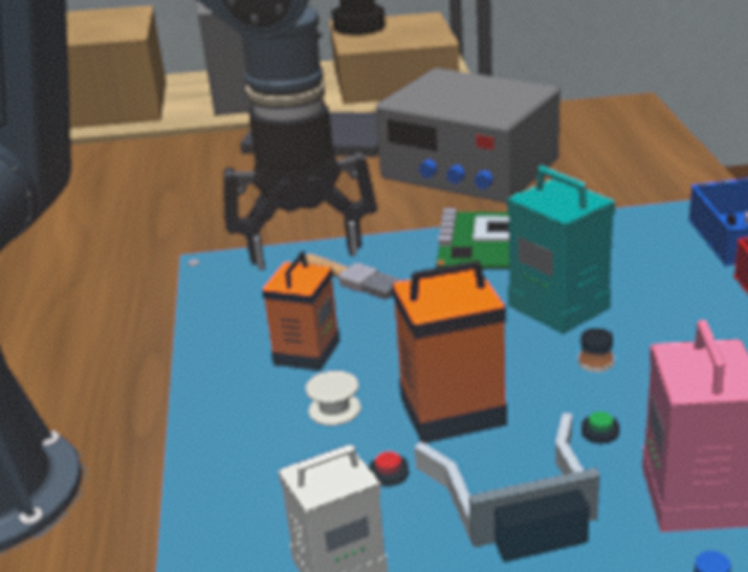

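Side view: fingertips at (262,262) and (352,250), outer knuckles at (224,208) and (376,208), so the lead is about ±80 mm. The pack's near face is at (400,330), clear of the right knuckle's descent line by about 10 mm. Descending.

Request:
arm_command(
  series=[
    [[30,0,0,0],[30,0,0,0],[30,0,0,0],[30,0,0,0],[0,0,0,0]],
  ],
)

```text
t: 4.35
tcp_pos: [0.369, 0.0164, 0.0919]
tool_rot: [-0.033, 0.707, 0.034, 0.705]
force: [0.2, 0.3, 0.0]
finger_gap: 1.001
```

Request:
arm_command(
  series=[
    [[25,0,0,0],[25,0,0,0],[25,0,0,0],[15,0,0,0],[10,0,0,0],[0,0,0,0],[0,0,0,0]],
  ],
)

```text
t: 5.05
tcp_pos: [0.3707, 0.0161, -0.0055]
tool_rot: [-0.034, 0.705, 0.033, 0.707]
force: [0.1, -0.4, 0.6]
finger_gap: 1.001
```

```bash
python3 -c "
from h import *
st()
im=snapshot('side')[:,:,::-1];cv2.imwrite('pics/s2.png',cv2.resize(im[120:320,130:400],None,fx=2.8,fy=2.8,interpolation=cv2.INTER_CUBIC))"
```

```text
t 5.05 tcp [ 0.3707  0.0161 -0.0055] phi 0.095 tilt [ 0.003 -0.001] F [ 0.1 -0.4  0.6]
```

View pics/s2.png

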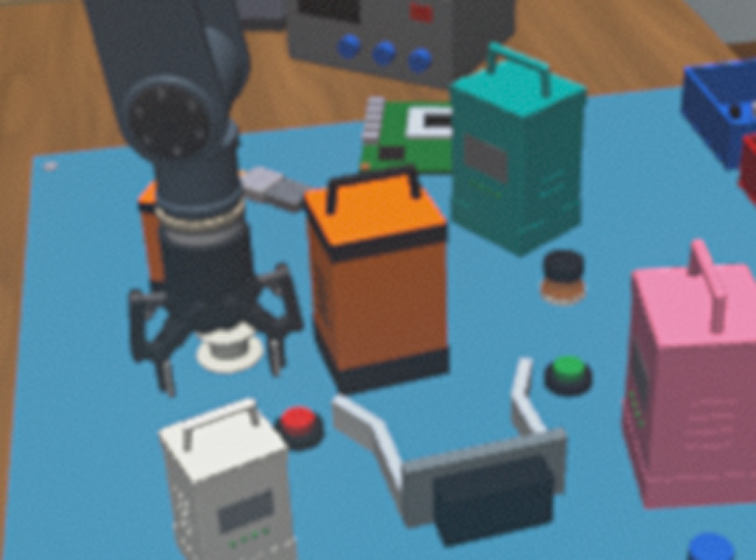

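The gripper stands beside the pack, right knuckle at (298,325), clear of the pack face at (318,330) and of the spool. Lowering the last few mm, then approaching slowly.

Request:
arm_command(
  series=[
    [[4,0,3,0],[0,0,3,0],[0,0,3,0],[0,0,2,0],[0,0,2,0],[0,0,2,0],[0,0,0,0]],
  ],
)

```text
t: 5.8
tcp_pos: [0.3842, 0.0179, -0.0107]
tool_rot: [-0.034, 0.706, 0.034, 0.706]
force: [0.4, -0.5, -0.4]
finger_gap: 0.998
```

```bash
python3 -c "
from h import *
st()"
```

```text
t 5.80 tcp [ 0.3842  0.0179 -0.0107] phi 0.095 tilt [ 0. -0.] F [ 0.4 -0.5 -0.4]
```

Request:
arm_command(
  series=[
    [[0,0,2,0],[0,0,2,0],[0,0,2,0],[0,0,2,0]],
  ],
)

```text
t: 6.2
tcp_pos: [0.389, 0.0193, -0.0106]
tool_rot: [-0.033, 0.708, 0.034, 0.704]
force: [-5.9, -0.8, 2.4]
finger_gap: 1.0
```

Request:
arm_command(
  series=[
    [[0,0,2,0],[0,0,2,0]],
  ],
)

```text
t: 6.4
tcp_pos: [0.392, 0.0201, -0.0106]
tool_rot: [-0.033, 0.709, 0.035, 0.704]
force: [-5.3, -0.4, 0.8]
finger_gap: 1.001
```

Request:
arm_command(
  series=[
    [[0,0,2,0],[0,0,2,0]],
  ],
)

```text
t: 6.6
tcp_pos: [0.3959, 0.0205, -0.0106]
tool_rot: [-0.033, 0.709, 0.035, 0.704]
force: [-5.8, -0.1, 2.2]
finger_gap: 0.998
```

Request:
arm_command(
  series=[
    [[0,0,2,0],[0,0,2,0],[0,0,2,0],[0,0,2,0],[0,0,2,0]],
  ],
)

```text
t: 7.1
tcp_pos: [0.4054, 0.0214, -0.0106]
tool_rot: [-0.033, 0.709, 0.035, 0.703]
force: [-6.0, -1.0, 2.3]
finger_gap: 1.001
```

```bash
cat >> h.py <<'E'
def packpose(tag):  # orange top face of the big pack seen in the top view
    im=snapshot("top");hsv=cv2.cvtColor(im,cv2.COLOR_RGB2HSV)
    m=cv2.inRange(hsv,(8,120,150),(20,255,255));m=cv2.morphologyEx(m,cv2.MORPH_CLOSE,np.ones((7,7)))
    cs=[k for k in cv2.findContours(m,0,2)[0] if 500<cv2.contourArea(k)]
    k=max(cs,key=cv2.contourArea);r=cv2.minAreaRect(k);c=cam("top")
    b=unproj(c,cv2.boxPoints(r),.16)[:,:2];o=b.mean(0)
    es=[np.arctan2(*(b[(i+1)%4]-b[i])[::-1]) for i in range(4)];L=[np.linalg.norm(b[(i+1)%4]-b[i]) for i in range(4)]
    yaw=np.mean([-1.48+(e+1.48+np.pi/4)%(np.pi/2)-np.pi/4 for e in es])
    cc,ss=np.cos(-1.48),np.sin(-1.48);d=o-[.5545,-.1305]
    print(tag,"pack",np.round(o,4),"yaw %.3f"%yaw,"in dock",np.round([cc*d[0]+ss*d[1],-ss*d[0]+cc*d[1]],4),"sides",np.round(L[:2],4))
    cv2.imwrite("pics/%s.png"%tag,cv2.resize(im[130:290,215:405,::-1],None,fx=3.9,fy=3.6,interpolation=cv2.INTER_CUBIC))
E
python3 -c "
from h import *
st();packpose('p1')
"
```

```text
t 7.10 tcp [ 0.4054  0.0214 -0.0106] phi 0.095 tilt [-0.008  0.002] F [-6.  -1.   2.3]
p1 pack [0.5497 0.0342] yaw -1.589 in dock [-0.1644  0.0101] sides [0.0911 0.0656]
```

View pics/p1.png

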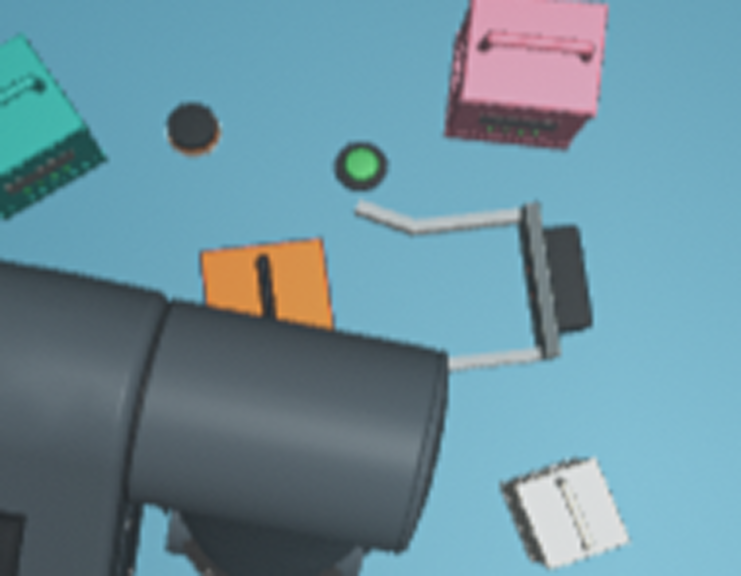

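Top view: the arm hides the near half of the pack. The far edge runs from (201,251) to (322,238) in the crop; I'll compute the pose from that edge.

```bash
cat >> h.py <<'E'
def todock(P):
    cc,ss=np.cos(-1.48),np.sin(-1.48);return (np.atleast_2d(P)[:,:2]-[.5545,-.1305])@np.array([[cc,-ss],[ss,cc]])
def packfit(mask_poly=None,n="top",guess=(.54,.03,-1.47)):
    pass
E
python3 - <<'E'
from h import *
w=unproj(cam("top"),[(201/3.9+214.6,251/3.6+129.6),(322/3.9+214.6,238/3.6+129.6)],.16)
d=w[1]-w[0];y=np.arctan2(d[1],d[0]);n=np.array([-np.sin(y),np.cos(y)])
print(w[:,:2],np.linalg.norm(d),y,"centre",(w.mean(0)[:2]-.05*n),todock(w.mean(0)[:2]-.05*n))
E
```

```text
[[ 0.5768  0.0817]
 [ 0.5854 -0.0068]] 0.08891530658082013 -1.473598061266816 centre [0.5313 0.0326] [[-0.1645 -0.0083]]
```

Request:
arm_command(
  series=[
    [[0,0,2,0],[0,0,2,0],[0,0,2,0],[0,0,2,0],[0,0,0,0],[0,0,-15,0],[0,0,-20,0],[0,0,0,0]],
  ],
)

```text
t: 7.95
tcp_pos: [0.3801, 0.0183, -0.0106]
tool_rot: [-0.033, 0.708, 0.034, 0.705]
force: [-0.3, -0.1, -0.0]
finger_gap: 1.003
```

Request:
arm_command(
  series=[
    [[-40,0,0,0],[-45,0,0,0],[-45,0,0,0],[-45,0,0,0],[-45,0,0,0],[-45,0,0,0],[0,0,0,0]],
  ],
)

```text
t: 8.65
tcp_pos: [0.3881, 0.0169, 0.2606]
tool_rot: [-0.035, 0.7, 0.032, 0.712]
force: [0.8, -0.5, 0.3]
finger_gap: 1.003
```

```bash
python3 -c "
from h import *
st();packpose('p2')
"
```

```text
t 8.65 tcp [0.3881 0.0169 0.2606] phi 0.095 tilt [ 0.017 -0.004] F [ 0.8 -0.5  0.3]
p2 pack [0.5404 0.0339] yaw -1.465 in dock [-0.165   0.0008] sides [0.0887 0.0972]
```

```bash
python3 - <<'E'
from h import *
c=cam("top")
for n,px,z in(("turq base",[(241.9,173.9)],0),("turq top",[(235.5,163.3),(219,190)],.15),("board",[(188,170),(180,215)],.01),("brush head",[(191,233),(200,240),(188,252)],.015),("small orange",[(247,270),(237,291),(224,263)],.1)):
    print(n,unproj(c,px,z)[:,:2].tolist())
shift([.526,.167,.26])
E
```

```text
turq base [[0.6805999706989142, 0.166954450816504]]
turq top [[0.684857286717349, 0.16962285252563142], [0.6077048367659968, 0.21767013664103693]]
board [[0.6949557963395704, 0.33846809227673985], [0.5508920838601579, 0.36309729346234665]]
brush head [[0.49300009220052193, 0.32683823885242613], [0.47054535164834155, 0.2984456162456948], [0.4337851960616691, 0.3359701213936279]]
small orange [[0.3768794289223623, 0.14369764061906698], [0.31673785866996573, 0.1734034016715008], [0.3983992908453158, 0.21110287261073027]]
t 8.70 tcp [0.3862 0.0173 0.258 ] phi 0.095 tilt [ 0.011 -0.003] F [0.3 0.5 0.7]
shift mm [ -0.9 135.7 153.4]
```

Request:
arm_command(
  series=[
    [[-4,0,0,0.15],[-4,0,0,0.15],[-4,0,0,0.15],[-4,0,0,0.15],[-4,0,0,0.15],[-4,0,0,0.15],[-4,0,0,0.15],[-4,0,0,0.15],[-4,0,0,0.15],[-4,0,0,0.15]],
  ],
)

```text
t: 9.7
tcp_pos: [0.3826, 0.018, 0.2933]
tool_rot: [0.458, 0.539, -0.459, 0.537]
force: [0.3, 0.4, 0.1]
finger_gap: 0.999
```

Request:
arm_command(
  series=[
    [[0,0,0,0.07],[0,0,0,0]],
  ],
)

```text
t: 9.9
tcp_pos: [0.3827, 0.018, 0.2934]
tool_rot: [0.475, 0.524, -0.476, 0.523]
force: [0.6, -0.2, 0.2]
finger_gap: 1.001
```

```bash
python3 - <<'E'
from h import *
shift([.526,.167,.30])
E
```

```text
t 9.90 tcp [0.3827 0.018  0.2934] phi -1.475 tilt [-0.002  0.001] F [ 0.6 -0.2  0.2]
shift mm [  -6.7  156.9 -134.6]
```

Request:
arm_command(
  series=[
    [[0,31,-27,0],[0,31,-27,0],[0,31,-27,0],[0,32,-27,0],[0,32,-27,0],[0,0,0,0],[0,0,0,0]],
  ],
)

```text
t: 10.6
tcp_pos: [0.5257, 0.1677, 0.2927]
tool_rot: [0.474, 0.525, -0.476, 0.523]
force: [-0.3, 0.2, 0.1]
finger_gap: 1.005
```

Request:
arm_command(
  series=[
    [[40,0,0,0],[40,0,0,0],[40,0,0,0],[0,0,0,0]],
  ],
)

```text
t: 11.0
tcp_pos: [0.5206, 0.1656, 0.1694]
tool_rot: [0.472, 0.526, -0.479, 0.52]
force: [-0.6, -0.3, 0.2]
finger_gap: 1.001
```

```bash
python3 - <<'E'
from h import *
c=cam("wrist");shift([.526,.167,-.0105])
im=snapshot("wrist");cv2.imwrite("pics/w2.png",im[:,:,::-1])
E
```

```text
t 11.00 tcp [0.5206 0.1656 0.1694] phi -1.476 tilt [-0.014 -0.002] F [-0.6 -0.3  0.2]
shift mm [179.9   8.   -1. ]
```

View pics/w2.png

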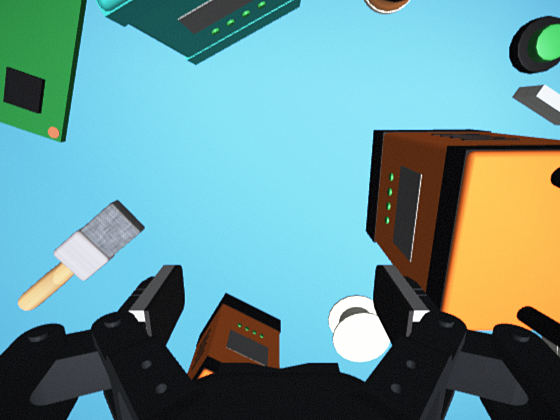

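Wrist view: the pack's -x face edge runs (465,150)-(440,310), right of the leading finger at (395,290). Brush (100,240), turquoise pack, spool (355,325) and small pack are clear below. Descending with about 12 mm standoff.

Request:
arm_command(
  series=[
    [[25,0,-2,0],[25,0,-1,0],[25,0,0,0],[0,0,0,0]],
  ],
)

```text
t: 11.45
tcp_pos: [0.5251, 0.1697, 0.0992]
tool_rot: [0.475, 0.524, -0.476, 0.523]
force: [-0.8, -0.2, 0.1]
finger_gap: 1.002
```

Request:
arm_command(
  series=[
    [[25,0,0,0],[25,0,0,0],[25,0,0,0],[20,0,0,0],[8,0,0,0],[0,0,0,0],[0,0,0,0]],
  ],
)

```text
t: 12.15
tcp_pos: [0.5273, 0.1703, -0.002]
tool_rot: [0.476, 0.523, -0.475, 0.524]
force: [0.2, 0.3, 0.4]
finger_gap: 1.0
```

```bash
python3 - <<'E'
from h import *
# pack centre line, tool should sit behind (.5404,.0339) along yaw
shift([.5404-np.cos(-1.475)*.134,.0339-np.sin(-1.475)*.134,-.0105])
E
```

```text
t 12.15 tcp [ 0.5273  0.1703 -0.002 ] phi -1.475 tilt [0.003 0.   ] F [0.2 0.3 0.4]
shift mm [ 8.5 -0.1  3. ]
```

Request:
arm_command(
  series=[
    [[8,1,3,0],[0,0,3,0],[0,0,3,0],[0,0,3,0],[0,0,3,0],[0,0,3,0],[0,0,3,0],[0,0,3,0]],
  ],
)

```text
t: 12.95
tcp_pos: [0.5292, 0.147, -0.0116]
tool_rot: [0.476, 0.523, -0.475, 0.523]
force: [-1.0, 5.2, 0.7]
finger_gap: 1.003
```

Request:
arm_command(
  series=[
    [[0,0,3,0],[0,0,3,0],[0,0,3,0],[0,0,3,0],[0,0,3,0],[0,0,3,0],[0,0,3,0],[0,0,3,0],[0,0,3,0],[0,0,3,0]],
  ],
)

```text
t: 13.95
tcp_pos: [0.5318, 0.1173, -0.0116]
tool_rot: [0.476, 0.524, -0.475, 0.523]
force: [-0.0, 6.3, 0.9]
finger_gap: 1.002
```

```bash
python3 -c "
from h import *
st();packpose('p3')
im=snapshot('side')[:,:,::-1];cv2.imwrite('pics/s3.png',cv2.resize(im[120:320,130:400],None,fx=2.8,fy=2.8,interpolation=cv2.INTER_CUBIC))"
```

```text
t 13.95 tcp [ 0.5318  0.1173 -0.0116] phi -1.475 tilt [-0.     0.001] F [-0.   6.3  0.9]
p3 pack [ 0.5424 -0.0006] yaw -1.466 in dock [-0.1305 -0.0002] sides [0.0887 0.099 ]
```

View pics/p3.png

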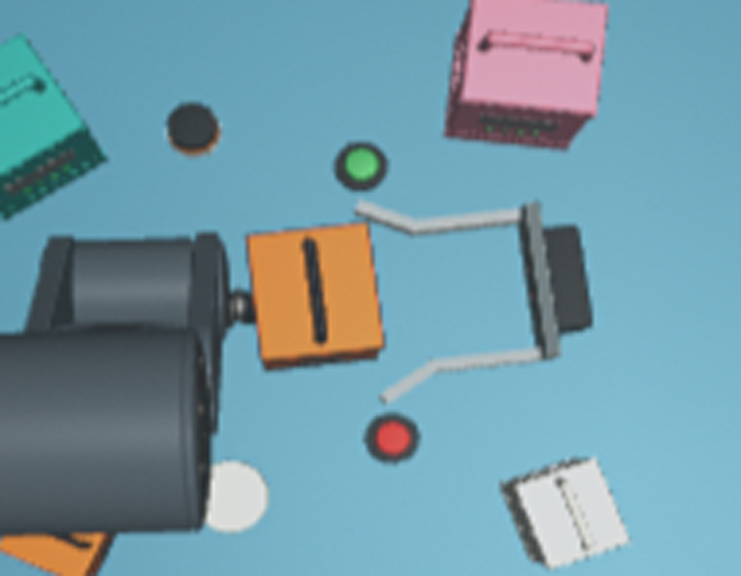

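The pack (315,295 in the crop) slides upright and straight into the mouth, on the axis at (-130, 0) mm. Continuing.

Request:
arm_command(
  series=[
    [[0,0,3,0],[0,0,3,0],[0,0,3,0],[0,0,3,0],[0,0,3,0],[0,0,3,0],[0,0,3,0],[0,0,3,0],[0,0,3,0],[0,0,3,0]],
  ],
)

```text
t: 15.05
tcp_pos: [0.5346, 0.0874, -0.0116]
tool_rot: [0.476, 0.524, -0.475, 0.523]
force: [-0.7, 5.9, 2.1]
finger_gap: 0.997
```

Request:
arm_command(
  series=[
    [[0,0,3,0],[0,0,3,0],[0,0,3,0],[0,0,3,0],[0,0,3,0],[0,0,3,0],[0,0,3,0],[0,0,3,0],[0,0,3,0],[0,0,3,0]],
  ],
)

```text
t: 16.05
tcp_pos: [0.5373, 0.0576, -0.0116]
tool_rot: [0.475, 0.524, -0.475, 0.523]
force: [-0.9, 6.2, 1.7]
finger_gap: 1.002
```

```bash
python3 -c "
from h import *
st();packpose('p4')"
```

```text
t 16.05 tcp [ 0.5373  0.0576 -0.0116] phi -1.475 tilt [-0.001  0.001] F [-0.9  6.2  1.7]
p4 pack [ 0.548  -0.0601] yaw -1.469 in dock [-0.0707 -0.    ] sides [0.0886 0.0989]
```

Request:
arm_command(
  series=[
    [[0,0,3,0],[0,0,3,0],[0,0,3,0],[0,0,3,0],[0,0,3,0],[0,0,3,0],[0,0,3,0],[0,0,3,0],[0,0,3,0],[0,0,3,0]],
  ],
)

```text
t: 17.1
tcp_pos: [0.5401, 0.0278, -0.0116]
tool_rot: [0.475, 0.524, -0.476, 0.523]
force: [-0.6, 6.7, 1.7]
finger_gap: 1.006
```

Request:
arm_command(
  series=[
    [[0,0,3,0],[0,0,3,0],[0,0,3,0],[0,0,3,0],[0,0,3,0],[0,0,3,0],[0,0,3,0],[0,0,3,0],[0,0,2,0],[0,0,2,0]],
  ],
)

```text
t: 18.1
tcp_pos: [0.5426, -0.0, -0.0116]
tool_rot: [0.475, 0.524, -0.476, 0.523]
force: [-0.4, 6.4, 2.0]
finger_gap: 1.002
```

```bash
python3 -c "
from h import *
st();packpose('p5')"
```

```text
t 18.10 tcp [ 0.5426 -0.     -0.0116] phi -1.475 tilt [-0.001  0.001] F [-0.4  6.4  2. ]
p5 pack [ 0.5534 -0.1182] yaw -1.478 in dock [-0.0123 -0.    ] sides [0.0893 0.0989]
```

Now creep until the force rises at the stop.

Request:
arm_command(
  series=[
    [[0,0,2,0],[0,0,2,0],[0,0,2,0],[0,0,1,0],[0,0,1,0]],
  ],
)

```text
t: 18.65
tcp_pos: [0.5433, -0.0079, -0.0116]
tool_rot: [0.475, 0.524, -0.476, 0.523]
force: [-0.7, 6.0, 1.8]
finger_gap: 1.001
```

Request:
arm_command(
  series=[
    [[0,0,1,0],[0,0,1,0],[0,0,1,0]],
  ],
)

```text
t: 18.95
tcp_pos: [0.5435, -0.0108, -0.0116]
tool_rot: [0.475, 0.524, -0.476, 0.523]
force: [-0.3, 6.6, 2.5]
finger_gap: 0.997
```

```bash
python3 -c "
from h import *
st();packpose('p6')"
```

```text
t 18.95 tcp [ 0.5435 -0.0108 -0.0116] phi -1.475 tilt [-0.002  0.001] F [-0.3  6.6  2.5]
p6 pack [ 0.5543 -0.1286] yaw -1.466 in dock [-0.002  -0.0001] sides [0.0892 0.0992]
```

Request:
arm_command(
  series=[
    [[0,0,1,0],[0,0,1,0]],
  ],
)

```text
t: 19.2
tcp_pos: [0.5434, -0.0116, -0.0115]
tool_rot: [0.476, 0.524, -0.475, 0.522]
force: [0.6, 16.1, 4.9]
finger_gap: 0.999
```

Request:
arm_command(
  series=[
    [[0,0,1,0],[0,0,1,0]],
  ],
)

```text
t: 19.4
tcp_pos: [0.5434, -0.0116, -0.0114]
tool_rot: [0.476, 0.525, -0.475, 0.522]
force: [1.7, 25.6, 6.9]
finger_gap: 1.001
```

Request:
arm_command(
  series=[
    [[0,0,1,0],[0,0,1,0]],
  ],
)

```text
t: 19.6
tcp_pos: [0.5433, -0.0117, -0.0112]
tool_rot: [0.476, 0.526, -0.474, 0.521]
force: [2.2, 33.6, 7.7]
finger_gap: 1.004
```

Force climbs without motion, so the pack is home against the stop. Backing off, then up, with the jaw shutting.

Request:
arm_command(
  series=[
    [[0,0,-6,0],[0,0,-10,0],[0,0,-15,0],[0,0,0,0]],
  ],
)

```text
t: 20.0
tcp_pos: [0.5412, 0.0145, -0.0119]
tool_rot: [0.475, 0.524, -0.475, 0.523]
force: [-0.5, -0.2, -0.5]
finger_gap: 1.002
```

Request:
arm_command(
  series=[
    [[-40,0,-5,0],[-40,0,-5,0],[-45,0,0,0],[-45,0,0,0],[-45,0,0,0],[-45,0,0,0],[0,0,0,0]],
  ],
)

```text
t: 20.7
tcp_pos: [0.5452, 0.022, 0.255]
tool_rot: [0.478, 0.519, -0.473, 0.528]
force: [-0.0, -0.4, 0.4]
finger_gap: 1.001
```

Request:
arm_command(
  series=[
    [[0,20,0,0],[0,25,0,0],[0,25,0,0],[0,0,0,0],[0,0,0,0]],
  ],
  jaw=0,
)

```text
t: 21.2
tcp_pos: [0.6098, 0.0294, 0.247]
tool_rot: [0.475, 0.524, -0.476, 0.523]
force: [-0.3, -0.2, -0.7]
finger_gap: 0.142
```

```bash
python3 - <<'E'
from h import *
packpose('p7');c=cam("wrist")
im=snapshot("wrist");cv2.imwrite("pics/w3.png",im[:,:,::-1])
for n,i,cc in(("w",im,c),("top",snapshot("top"),cam("top"))):
    h=cv2.cvtColor(i,cv2.COLOR_RGB2HSV);m=cv2.inRange(h,(50,100,90),(75,255,255));k=cv2.findContours(m,0,2)[0]
    for q in sorted(k,key=cv2.contourArea)[-4:]:
        if cv2.contourArea(q)>20:
            x=np.array(cv2.minEnclosingCircle(q)[0]);print(n,x,cv2.contourArea(q),[unproj(cc,x,z)[0,:2].round(4) for z in(.02,.025,.03)])
print(status.sense()["finger_gap"]);shift([.667,-.042,.25])
E
```

```text
p7 pack [ 0.5542 -0.1292] yaw -1.466 in dock [-0.0013 -0.0002] sides [0.0894 0.0996]
w [348.4577 133.3592] 459.0 [array([ 0.6675, -0.0431]), array([ 0.6676, -0.042 ]), array([ 0.6678, -0.041 ])]
top [157.  187.5] 2056.5 [array([0.6388, 0.4345]), array([0.638, 0.433]), array([0.6372, 0.4316])]
0.00703826837216054
t 21.35 tcp [0.6093 0.0296 0.2478] phi -1.475 tilt [-0.002  0.   ] F [-0.2  0.7  0.2]
shift mm [-2.4 50.6 76.8]
```

View pics/w3.png

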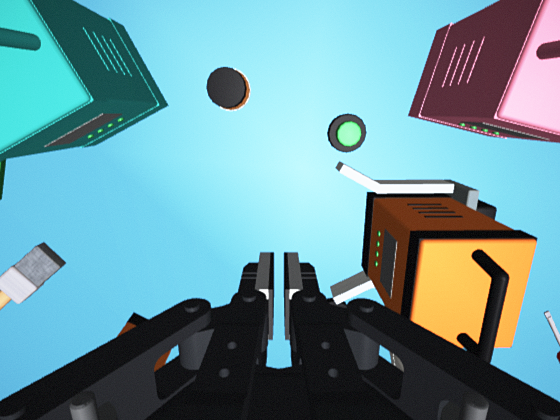

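Picture: pack (450,270) sits inside the dock against the stop. Green button is at (348,133) and the pink pack's near base corner at (411,117). I'll check the room for the gripper beside the pink pack.

```bash
python3 - <<'E'
from h import *
c=cam("wrist")
print(unproj(c,[(411,117),(560,141)],0)[:,:2],unproj(c,[(450,28)],.15)[:,:2],unproj(c,[(500,125)],.13)[:,:2],unproj(c,(230,88),.04))
shift([.6675,-.042,.10])
E
```

```text
[[ 0.6922 -0.1169]
 [ 0.6821 -0.2986]] [[ 0.7465 -0.0715]] [[ 0.6894 -0.1361]] [[0.7015 0.0882 0.04  ]]
t 21.35 tcp [0.6093 0.0296 0.2478] phi -1.475 tilt [-0.002  0.   ] F [-0.2  0.7  0.2]
shift mm [147.6  51.4  76.9]
```

Request:
arm_command(
  series=[
    [[0,17,26,0],[0,17,26,0],[0,17,25,0],[0,0,0,0],[40,0,0,0],[40,0,0,0],[40,0,0,0],[40,0,0,0],[20,0,0,0],[0,0,0,0]],
  ],
)

```text
t: 22.35
tcp_pos: [0.6648, -0.0409, 0.0646]
tool_rot: [0.474, 0.526, -0.477, 0.52]
force: [0.3, 0.6, -0.0]
finger_gap: 0.0
```

Request:
arm_command(
  series=[
    [[4,0,0,0],[4,0,0,0],[4,0,0,0],[4,0,0,0],[0,0,0,0]],
  ],
)

```text
t: 22.85
tcp_pos: [0.6687, -0.042, 0.0523]
tool_rot: [0.475, 0.523, -0.476, 0.523]
force: [0.3, 0.2, -0.8]
finger_gap: -0.0
```

```bash
python3 - <<'E'
from h import *
shift([.6675,-.042,.03])
E
```

```text
t 22.85 tcp [ 0.6687 -0.042   0.0523] phi -1.475 tilt [-0.  0.] F [ 0.3  0.2 -0.8]
shift mm [22.3 -1.2 -0.2]
```

Request:
arm_command(
  series=[
    [[4,-1,0,0],[4,0,0,0],[4,0,0,0],[4,0,0,0],[2,0,0,0],[0,0,0,0]],
  ],
)

```text
t: 23.45
tcp_pos: [0.6676, -0.0421, 0.0338]
tool_rot: [0.475, 0.524, -0.476, 0.523]
force: [-0.2, -1.2, 0.2]
finger_gap: 0.0
```

Request:
arm_command(
  series=[
    [[2,0,0,0],[2,0,0,0],[0,0,0,0]],
  ],
)

```text
t: 23.75
tcp_pos: [0.6677, -0.0421, 0.0301]
tool_rot: [0.475, 0.524, -0.476, 0.523]
force: [-0.7, -0.3, -0.1]
finger_gap: 0.001
```

Request:
arm_command(
  series=[
    [[2,0,0,0],[2,0,0,0],[0,0,0,0]],
  ],
)

```text
t: 24.05
tcp_pos: [0.6677, -0.0421, 0.026]
tool_rot: [0.475, 0.524, -0.476, 0.523]
force: [0.1, -0.0, 0.3]
finger_gap: -0.003
```

Request:
arm_command(
  series=[
    [[2,0,0,0],[0,0,0,0]],
  ],
)

```text
t: 24.25
tcp_pos: [0.6677, -0.0421, 0.0241]
tool_rot: [0.475, 0.524, -0.476, 0.523]
force: [-0.7, -0.6, -0.2]
finger_gap: 0.001
```

Request:
arm_command(
  series=[
    [[2,0,0,0],[0,0,0,0]],
  ],
)

```text
t: 24.45
tcp_pos: [0.668, -0.0422, 0.0222]
tool_rot: [0.476, 0.523, -0.475, 0.523]
force: [0.6, 0.3, -0.2]
finger_gap: 0.003
```

Request:
arm_command(
  series=[
    [[2,0,0,0],[0,0,0,0]],
  ],
)

```text
t: 24.65
tcp_pos: [0.668, -0.0422, 0.0204]
tool_rot: [0.476, 0.523, -0.475, 0.523]
force: [-0.1, -0.3, 2.4]
finger_gap: -0.001
```

Request:
arm_command(
  series=[
    [[2,0,0,0],[0,0,0,0]],
  ],
)

```text
t: 24.85
tcp_pos: [0.6681, -0.0422, 0.0184]
tool_rot: [0.476, 0.523, -0.475, 0.523]
force: [-0.2, -0.0, 3.5]
finger_gap: -0.0
```

Request:
arm_command(
  series=[
    [[2,0,0,0],[0,0,0,0]],
  ],
)

```text
t: 25.05
tcp_pos: [0.6681, -0.0422, 0.0165]
tool_rot: [0.476, 0.523, -0.475, 0.524]
force: [-1.0, 0.5, 3.5]
finger_gap: 0.0
```

Request:
arm_command(
  series=[
    [[1,0,0,0],[1,0,0,0],[0,0,0,0]],
  ],
)

```text
t: 25.35
tcp_pos: [0.6681, -0.0422, 0.016]
tool_rot: [0.475, 0.523, -0.475, 0.524]
force: [-2.3, 0.6, 13.1]
finger_gap: -0.001
```

Request:
arm_command(
  series=[
    [[1,0,0,0],[0,0,0,0]],
  ],
)

```text
t: 25.55
tcp_pos: [0.6681, -0.0422, 0.0159]
tool_rot: [0.475, 0.523, -0.475, 0.524]
force: [-2.7, 1.8, 16.0]
finger_gap: 0.003
```

The button has bottomed: force rose to 16 N with no more travel. Letting it up and withdrawing straight up.

Request:
arm_command(
  series=[
    [[-5,0,0,0],[-10,0,0,0],[-30,0,0,0],[-45,0,0,0],[-45,0,0,0],[-45,0,0,0],[-45,0,0,0],[-40,0,0,0],[0,0,0,0],[0,0,0,0]],
  ],
)

```text
t: 26.55
tcp_pos: [0.668, -0.0421, 0.2793]
tool_rot: [0.476, 0.523, -0.475, 0.524]
force: [0.1, -0.1, -0.3]
finger_gap: 0.002
```

```bash
python3 - <<'E'
from h import *
st();packpose('p8')
a=cv2.imread("pics/p8.png");b=snapshot("side")[60:400,60:480,::-1]
cv2.imwrite("pics/end.png",np.hstack([cv2.resize(a,(390,316)),cv2.resize(b,(390,316))]))
E
```

```text
t 26.55 tcp [ 0.668  -0.0421  0.2793] phi -1.475 tilt [ 0.002 -0.   ] F [ 0.1 -0.1 -0.3]
p8 pack [ 0.5541 -0.1291] yaw -1.463 in dock [-0.0014 -0.0003] sides [0.0894 0.0996]
```

View pics/end.png

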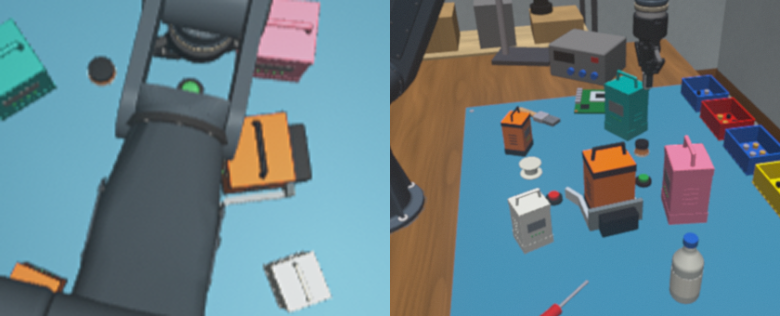

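The pack stands upright against the stop, both buttons are up, the other things are where they were, and the arm is free above.

```bash
python3 -c "
from station import ticket
print(ticket.sign_off())"
```

```text
the job is handed in; nothing more can be done
None
```

The pack is home in the dock, the green button was pressed and let up, and the job is handed in. No verdict was reported.

- **Pushing:** The large orange pack started about 25 mm off the dock's axis. I pushed it low on its near side to line it up, then low on its -x face into the dock. It moved at about 6 N and showed no sign of tipping. At the end the force rose to 34 N with no further motion, so it was against the back stop; I then backed off.
- **Button:** I pressed the green button with the shut fingertips until it bottomed, at about 6 mm of travel and 16 N. I then let it up and withdrew straight up.
- **Last checks:** My final image fit puts the pack about 1.4 mm short of home and 0.3 mm off the axis. It is turned about 0.017 rad from the dock's direction, with a measurement uncertainty of a few mm. The last picture shows it upright, the other things where they were, and the red button untouched. The tool force is about zero at 0.28 m height.
- **Differences from plan:** The moves allow only yaw, so I could not lean the tool as the task suggested. The outer knuckle of the open finger did the pushing instead, at an estimated 50 mm height. The automatic pose fit was wrong once, when the arm hid half the pack, so I used the pack's visible far edge there.

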